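Reload the label dispenser's spindle

TASK

Reload the empty label dispenser: lift out its spindle, thread it nose first through both label rolls standing in the tube cradle and push on until the two rolls are packed tight together against the collar, then lift the pair off on the spindle and lay it back in the dispenser with both ends fully home in their slots. The spindle's spring leaf drags in the cores and the rolls slide back until the cradle's end stop holds them, so feel your way: a light push is enough, the card cores crush easily, and do not lean on the dispenser. Leave the other things on the counter where they are.

Things in the scene. Friction and masses are not known exactly. Their poses are not given: they have to be found in the camera images.
- spindle: Aluminium roll spindle, 165 mm long, 0.13 kg, lying in the dispenser's slots. Origin: centre of its black flat-sided grip (x -18 to +26 mm, 18 mm across y, 24 mm high), to be pinched across y from above. x runs to the nose, z up. Along x: square neck 14 mm to x 42; collar 40 mm dia, x 42 to 46; shaft 22 mm dia to 110; cone to 118; journal 12 mm dia to 138; tapered nose to 147.
- spindle_neck (a point): On the spindle axis, middle of the square neck, 34 mm from the grip centre towards the nose.
- spindle_journal (a point): On the spindle axis, middle of the end journal's seat, 126 mm from the grip centre.
- spindle_tip (a point): Tip of the nose, 147 mm from the grip centre. Behind it, on top of the shaft (54 to 106 mm from the grip centre), a bowed steel leaf spring stands out 4.5 mm to grip the cores; pressing it in takes 3 to 7 N, so pushing the spindle through the cores meets a steady drag of a few newtons before the collar meets the first roll.
- roll_a: White label roll, 76 mm dia, 34 mm wide, 80 to 145 g, on a brown card core with a 25.4 mm hole. Origin: centre of the core, 60 mm above the counter at the start; x along the core, z up. The front one of the two, first to be threaded; it stands loose and slides along the cradle. Its core is crushed at 22 N of contact with the spindle, the grip of the leaf (a few newtons) included: push below 15 N.
- roll_b: Second label roll, the same as roll_a, standing 4 to 20 mm behind it in the cradle. Same origin and axes, same limits.
- cradle: Two level steel tubes, 206 mm long, fixed to the counter, carrying the rolls. Origin: on the counter, 70 mm behind the open front end where the spindle comes in; x along the tubes to the rear. Behind roll_b stands a forked end stop with rubber faces (8 N/mm), 75 mm high, open at the top (32 mm clear) so the spindle passes and lifts out; clamped 5 to 69 mm behind the roll, place not measured.
- dispenser: Grey steel dispenser fixed to the counter: base plate, two cheeks 92 mm apart (8 mm thick, 76 mm high) with U slots open at the top, flared to 49 mm over the uppermost 10 mm, and a low peel bar in front. Origin: on the counter, mid-length; x along the spindle's seat from grip side to nose side. The seated spindle's x is the same way, its grip centre 80 mm before the origin, 60 mm up.
- near_slot (a point): Where the middle of the neck belongs: centre of the slot (16.5 mm wide, floor 7 mm below this point) in the cheek at the grip side, 60 mm above the counter. Keep the force on the dispenser below 25 N.
- far_slot (a point): Where the middle of the journal's seat belongs: centre of the slot (15 mm wide, floor 6 mm below this point) in the cheek at the nose side, 60 mm above the counter. Between the collar of a seated spindle and this cheek there are 76 mm for the rolls' 68 mm.
- tape_brown: Bystander: roll of brown parcel tape lying flat, 104 mm diameter, 48 mm high. Origin: centre of its underside.
- tape_clear: Bystander: roll of clear parcel tape lying flat, 104 mm diameter, 36 mm high. Origin: centre of its underside.
- screw_box: Bystander: box of screws, 115 x 75 x 45 mm. Origin: centre of its underside.
- spray_can: Bystander: can, 52 mm diameter, 150 mm high. Origin: centre of its underside.
- box_cutter: Bystander: box cutter lying flat, 105 x 18 x 12 mm. Origin: centre of its underside.
- pen_mug: Bystander: white mug, 76 mm diameter, 90 mm high. Origin: centre of its underside.
- marker: Bystander: marker pen, 110 mm long, 15 mm thick. Origin: centre of its underside.

How it is judged:
By the outcome, as a careful person would: the job done as asked, in the order asked, and still so for the second after the job is handed in, with the robot touching nothing.
It also fails if it takes over 72 s, if anything falls off the work surface, if the arm or the gripper's body presses on something with over 40 N, if the wrist force passes 120 N, or if a joint passes its speed limit or range.

ROBOT

A 6-joint arm with a two-finger parallel gripper is mounted at the origin on the work surface. World frame = base frame: x ahead of the robot, y to its left, z up, the work surface at z = 0. Lengths are in m, angles in rad, forces in N, time in s.
With the tool pointing down it reaches from about 0.25 to 0.8 m from the base axis. Payload 8.5 kg.
Tool frame: the origin (TCP) lies midway between the tips of the shut fingers; the grasp point (between the pads) lies robot.grip_point_offset behind it (robot.grip_point_offset is the distance from the TCP to the grasp point, in m); z points along the fingers, y is the line along which they close (so a half turn about z gives the same grasp; the last joint's range is limited). The gripper opens to 85 mm and grips with 20 to 120 N. Pads are 22 mm wide; open, the fingers measure 114 mm over their backs; the gripper's body (76 mm by 85 mm) begins 54 mm behind the grasp point. The pads swing forward as they close: fully open they stand 13 mm farther back than shut.
Start: joints at [-1.256, 0.238, -0.013, 1.319, 0, 1.571], TCP at [0.163, -0.499, 0.231] pointing down, gripper open.
Joint ranges: [-2.66, 2.66], [-1.03, 1.9], [-1.14, 1.46], [-1.82, 2.27], [-1.45, 1.34], [-3.14, 3.14]. Speed limits (rad/s): [2.22, 2.22, 2.79, 3.14, 3.14, 3.14].

INTERFACE

Orientations are given as a rotation vector (axis times angle).
In Python, from rig import robot gives the robot as it stands.
- The arm moves only by the shell command python3 -m crank 'ROWS'. ROWS is a JSON list that holds a single list of rows (three levels of brackets), with 1 to 5 rows, each of 5 numbers: the finger opening in m, then dx, dy, dz in m, then a turn about the tool's z in rad; each row shifts and turns the commanded pose from where the row before left it, along the tool's axes as they then stand; what a row does not reach is not made up. A row lasts 1/10 s, in which the tool goes at most 0.05 m and 0.15 rad, less where a joint would pass 70% of its speed; a pose out of reach is approached as far as the arm can. The fingers move at their own pace and stop on an object; the grip force is fixed at half the most. Time passes only in rows, so rows that do not move let the fingers close. It prints the time, the measured TCP pose, the force, the opening and the grip force at its end. Input that does not fit is refused with a message, and nothing moves.
- robot.observe(): the state, without advancing time (a new reading comes with each control period).
- robot.grab_frame(name): name is "scene" or "top" or "wrist"; returns a dict with "image" (420x560x3 uint8, red, green, blue), "z_map" (420x560 float32, m along the optical axis (not along the pixel's ray), 0 where there is no reading), "camera_matrix" (3x3 intrinsics, pixels), "R" (3x3) and "t" (3): a world point X has camera coordinates R X + t. Camera axes: x right, y down, z forward; pixel columns grow to the right and rows downward; lengths in m; the calibration is good to about 2 mm. A picture is of the moment at which its call begins.
- robot.finish_job(): hands the job in; it is judged then, once.
Trained networks look in the newest picture that a camera, given by its name, has taken for a name from the list of things; names that differ only in an ending like _2 or _b are one class to them, and where a whole thing is asked for, a point or a joint stands for the part that bears it (a point fixed in the world has none). Each returns a list of dicts, best first, with "p" (0 to 1); they miss things now and then, are a little off and sometimes report something else, mostly with a low value. They report only what shows in the picture. A call takes as long as a camera call.
- robot.outline_of(name, camera): "region" (420x560 bool, what is visible of it) and "extent" ([left, top, right, bottom] in pixels, round what is visible of it).
The state is a dict: "t": time; "q": joint angles; "qvel": joint speeds; "joint_torque": joint torques, N m; "tcp_pos": TCP position; "ee_rot": TCP orientation; "wrist_force": force on the tool from outside, world axes, zero at the start; "wrist_torque": the same for the moment, N m; "finger_gap": finger opening in m; "grip_force": force on a finger pad.
Only numpy, scipy, OpenCV 4.12 (cv2) and the standard library are available. Lean on these libraries where they do the work, as an engineer would, in place of code of your own. Each camera call takes 0.05 s, during which the arm holds its last target. There are 200 camera calls.

## Working session

There is one attempt and no reset: what is moved stays moved. The work goes in short steps, Python scripts to look and compute and a shell command to move; the robot and the scene stay as the last step left them, time stands still between calls to the robot, and variables do not carry over. Pictures are saved under pics/ and viewed, at most 10 in all, crops included, and the job is handed in when it is done.

```bash
ls; mkdir -p pics; cat > h.py <<'E'
import numpy as np, cv2
from rig import robot
def pts(f,mask):
    K=f["camera_matrix"];z=f["z_map"];m=mask&(z>0);v,u=np.nonzero(m);d=z[m]
    P=np.c_[(u-K[0,2])/K[0,0]*d,(v-K[1,2])/K[1,1]*d,d]
    return (P-f["t"])@f["R"]
def proj(f,X):
    c=f["R"]@np.asarray(X)+f["t"];p=f["camera_matrix"]@c;return p[:2]/p[2]
def save(f,n): cv2.imwrite("pics/"+n,f["image"][:,:,::-1])
E
python3 - <<'E'
from h import *
print(robot.grip_point_offset, robot.observe())
for c in ["top","scene"]:
    f=robot.grab_frame(c);save(f,c+"0.png")
    print(c, -f["R"].T@f["t"])
    for n in ["spindle","roll_a","cradle","dispenser","screw_box","spray_can","pen_mug","tape_brown","tape_clear","box_cutter","marker"]:
        for o in robot.outline_of(n,c)[:3]:
            P=pts(f,o["region"])
            if len(P): print(n,round(o["p"],2),o["extent"],np.median(P,0).round(3),np.percentile(P,2,axis=0).round(3),np.percentile(P,98,axis=0).round(3))
E
```

```text
pics
0.0187 {'t': 0.0, 'q': array([-1.25600741e+00,  2.38775849e-01, -1.42290514e-02,  1.31919263e+00,
       -3.15485137e-05,  1.57080286e+00]), 'qvel': array([-0.00122933, -0.00136012,  0.00054037, -0.00015794, -0.00162833,
        0.00036907]), 'joint_torque': array([ 3.27229653e-03, -5.38784266e+01,  3.46433151e+01,  1.84698589e-02,
        3.05441927e-04, -1.41111076e-05]), 'tcp_pos': array([ 0.16241532, -0.49882535,  0.23069002]), 'ee_rot': array([-3.10139924e+00, -4.92203986e-01,  3.93775614e-04]), 'wrist_force': array([-0.07734572, -0.63958377,  0.14977032]), 'wrist_torque': array([ 0.04343095, -0.01557807, -0.00967791]), 'grip_force': 0.0, 'finger_gap': 0.08552668947738049}
top [0.45694047 0.1033398  0.89706964]
spindle 0.81 [379.6, 195.8, 461.3, 221.5] [ 0.538 -0.215  0.07 ] [ 0.521 -0.281  0.058] [ 0.555 -0.134  0.079]
roll_a 0.94 [235.4, 216.7, 251.1, 260.4] [0.478 0.14  0.094] [0.444 0.123 0.067] [0.515 0.157 0.1  ]
roll_a 0.91 [207.9, 220.9, 231.4, 264.3] [0.472 0.19  0.092] [0.437 0.172 0.031] [0.508 0.21  0.1  ]
roll_a 0.35 [254.5, 101.5, 306.3, 154.6] [0.713 0.066 0.
[... 2258 characters left out ...]
0.407 0.053] [0.389 0.357 0.001] [0.467 0.445 0.09 ]
tape_brown 0.73 [257.6, 148.3, 292.8, 188.2] [0.394 0.025 0.034] [ 0.341 -0.02   0.001] [0.435 0.075 0.049]
tape_brown 0.6 [390.7, 194.9, 432.0, 241.8] [0.443 0.406 0.054] [0.39  0.358 0.003] [0.467 0.442 0.09 ]
tape_clear 0.96 [214.7, 247.2, 261.0, 295.9] [0.714 0.072 0.033] [0.664 0.022 0.001] [0.761 0.119 0.038]
tape_clear 0.55 [150.4, 156.8, 219.3, 211.5] [ 0.542 -0.18   0.02 ] [ 0.471 -0.243 -0.001] [ 0.591 -0.121  0.074]
box_cutter 0.51 [209.2, 141.6, 251.3, 150.5] [ 0.34  -0.15   0.008] [ 0.309 -0.198 -0.004] [ 0.368 -0.1    0.013]
marker 0.8 [311.9, 180.5, 357.0, 187.8] [0.359 0.191 0.01 ] [ 0.331  0.143 -0.003] [0.449 0.238 0.089]
```

```bash
python3 - <<'E'
import cv2
a=cv2.imread("pics/top0.png");b=cv2.imread("pics/scene0.png")
o=cv2.vconcat([cv2.resize(a[150:290,140:480],(800,330)),cv2.resize(b[140:250,140:450],(800,270))])
cv2.imwrite("pics/c0.png",o)
E
```

```text
(no output)
```

View pics/c0.png

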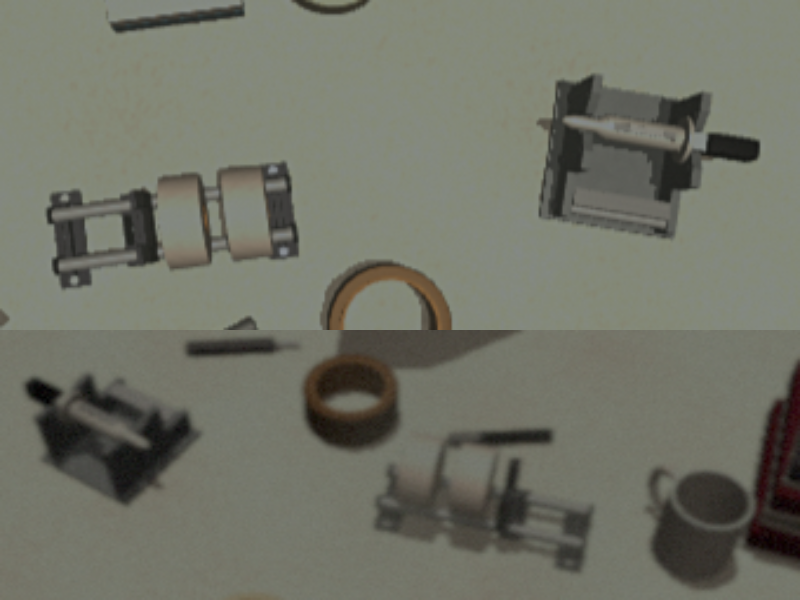

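```bash
cat >> h.py <<'E'
from scipy.optimize import least_squares
def rollfit(P,c0,th0=None):
    # roll cylinder r=38 w=34, horizontal axis; params cx,cy,th(axis dir angle),z
    P=P[P[:,2]>0.05]
    def sd(p):
        a=np.array([np.cos(p[2]),np.sin(p[2])]);d=P[:,:2]-p[:2]
        s=d@a;r=np.hypot(d@[-a[1],a[0]],P[:,2]-p[3])
        q=np.c_[np.abs(s)-.017,r-.038]
        return np.where((q>0).all(1),np.hypot(*np.maximum(q,0).T),q.max(1))
    s=least_squares(sd,[*c0,th0 if th0 else np.pi/2,.06],loss="soft_l1",f_scale=.002,x_scale=[.01,.01,.1,.01])
    return s.x,np.sqrt(np.mean(sd(s.x)**2))
E
python3 - <<'E'
from h import *
f=robot.grab_frame("top")
for o in robot.outline_of("roll_a","top")[:2]:
    P=pts(f,cv2.erode(o["region"].astype(np.uint8),np.ones((3,3)))>0); print(len(P),rollfit(P,P.mean(0)[:2]))
allp=pts(f,f["z_map"]>0).reshape(-1,3)
col=f["image"][f["z_map"]>0].astype(int)
# spindle
m=(abs(allp[:,0]-.54)<.05)&(allp[:,1]>-.32)&(allp[:,1]<-.1)
Q=allp[m];C=col[m]
g=(Q[:,2]>.055)&(Q[:,1]<-.245); print("grip",g.sum(),Q[g].mean(0),np.percentile(Q[g],[1,50,99],axis=0).round(4))
def lin(y): return y
sh=(Q[:,2]>.064)&(Q[:,2]<.085)&(abs(Q[:,0]-.54)<.025)
for y in np.arange(-.29,-.1,.006):
    k=sh&(abs(Q[:,1]-y)<.003)
    if k.sum()>2: print(round(y,3),k.sum(),Q[k][:,0].min().round(4),Q[k][:,0].max().round(4),Q[k].mean(0).round(4),Q[k][:,2].max().round(4),C[k].mean(0).round())
# cradle tubes
m=(abs(allp[:,0]-.47)<.07)&(allp[:,1]>.08)&(allp[:,1]<.34)&(allp[:,2]>.02)
Q=allp[m];
m=(Q[:,2]>.066);print("stop?",np.percentile(Q[m&(Q[:,1]>.21)],[2,50,98],axis=0).round(4))
k=(Q[:,2]>.015)&(Q[:,2]<.045)&(Q[:,1]>.25);
print(np.percentile(Q[k],[2,50,98],axis=0).round(4))
E
```

```text
618 (array([0.47911806, 0.14108861, 1.68129308, 0.0604406 ]), np.float64(0.001132932722723125))
660 (array([0.47269359, 0.19191629, 1.69411959, 0.06028824]), np.float64(0.0010740794719424835))
grip 221 [ 0.53017959 -0.26486769  0.07143868] [[ 0.5196 -0.2872  0.0584]
 [ 0.5294 -0.2643  0.0723]
 [ 0.5421 -0.2455  0.0768]]
-0.29 3 0.5236 0.5355 [ 0.5302 -0.2877  0.0692] 0.0693 [70. 73. 65.]
-0.284 23 0.5196 0.5353 [ 0.5279 -0.2838  0.0716] 0.0742 [37. 39. 34.]
-0.278 29 0.5196 0.5374 [ 0.5283 -0.2779  0.0722] 0.0752 [37. 38. 34.]
-0.272 28 0.5195 0.5373 [ 0.5275 -0.272   0.072 ] 0.077 [33. 33. 30.]
-0.266 34 0.5216 0.5394 [ 0.5296 -0.2659  0.0723] 0.0762 [35. 36. 32.]
-0.26 27 0.5236 0.5393 [ 0.5317 -0.2599  0.0725] 0.0748 [36. 37. 34.]
-0.254 32 0.5235 0.5416 [ 0.5315 -0.2537  0.072 ] 0.0757 [36. 37. 33.]
-0.248 31 0.5241 0.5418 [ 0.5337 -0.2477  0.0718] 0.0748 [42. 43. 39.]
-0.242 52 0.526 0.5648 [ 0.5435 -0.2421  0.0709] 0.0782 [89. 92. 87.]
-0.236 76 0.5158 0.5649 [ 0.5433 -0.2364  0.0705] 0.0798 [85. 87. 83.]
-0.23 36 0.5156 0.556 [ 0.534  -0.2295  0.0724] 0.081 [81. 81. 74.]
-0.22
[... 684 characters left out ...]
  -0.1701  0.0713] 0.0783 [113. 111. 101.]
-0.164 32 0.5383 0.5585 [ 0.5482 -0.1639  0.0699] 0.0738 [119. 119. 110.]
-0.158 29 0.5403 0.5566 [ 0.5481 -0.1581  0.068 ] 0.0721 [120. 119. 110.]
-0.152 17 0.5466 0.5639 [ 0.5532 -0.1515  0.0671] 0.0704 [113. 114. 106.]
-0.146 43 0.522 0.5641 [ 0.5462 -0.1454  0.0695] 0.0778 [92. 93. 87.]
-0.14 60 0.5161 0.5603 [ 0.5348 -0.1401  0.0718] 0.0789 [86. 88. 82.]
-0.134 25 0.5151 0.5569 [ 0.5375 -0.1349  0.0695] 0.0784 [90. 91. 86.]
-0.128 4 0.5527 0.5568 [ 0.5542 -0.1297  0.0652] 0.0657 [124. 125. 117.]
stop? [[0.439  0.211  0.0667]
 [0.4846 0.2252 0.0748]
 [0.5033 0.2344 0.0787]]
[[0.4327 0.2517 0.0229]
 [0.4748 0.2813 0.028 ]
 [0.4905 0.3099 0.0317]]
```

```bash
cat >> h.py <<'E'
from scipy.spatial.transform import Rotation as Ro
def go(p,yaw,s=None):
    s=s or robot.observe();R=Ro.from_rotvec(s["ee_rot"]).as_matrix()
    y=np.arctan2(R[1,0],R[0,0]);t=-(yaw-y);t=(t+np.pi)%(2*np.pi)-np.pi
    d=np.asarray(p)-s["tcp_pos"];c,n=np.cos(yaw),np.sin(yaw)
    print("yaw",y.round(4),"turn",t.round(4),"d now",(R.T@d).round(4),"d after turn",np.array([c*d[0]+n*d[1],n*d[0]-c*d[1],-d[2]]).round(4),"Rz",R[:,2].round(4))
E
python3 -m crank '[[[0.085, 0, 0, 0, -0.15], [0.085, 0, 0, 0, -0.15], [0.085, 0, 0, 0, -0.15], [0.085, 0, 0, 0, -0.15], [0.085, 0, 0, 0, -0.15]]]'
python3 -m crank '[[[0.085, 0, 0, 0, -0.15], [0.085, 0, 0, 0, -0.15], [0.085, 0, 0, 0, -0.023], [0.085, 0, 0, 0, 0], [0.085, 0, 0, 0, 0]]]'
python3 -c "
from h import *
go([.529,-.270,.17],1.388);print(robot.observe()['q'])"
```

```text
t: 1.8
tcp_pos: [0.1625, -0.4992, 0.2313]
ee_rot: [-2.702, -1.603, -0.0]
wrist_force: [-0.2, 0.9, 0.0]
finger_gap: 0.0852
grip_force: 0.0
t: 2.3
tcp_pos: [0.1625, -0.4991, 0.2313]
ee_rot: [-2.418, -2.005, -0.0]
wrist_force: [-0.1, 0.5, 0.0]
finger_gap: 0.0853
grip_force: 0.0
yaw 1.3845 turn -0.0035 d now [0.2931 0.3177 0.0613] d after turn [0.2919 0.3187 0.0613] Rz [-1.e-04  2.e-04 -1.e+00]
[-1.25600833e+00  2.38227380e-01 -1.35276929e-02  1.31921562e+00
 -2.96930604e-06  5.01099909e-01]
```

```bash

python3 -m crank '[[[0.085, 0.029, 0.032, 0.005, 0], [0.085, 0.029, 0.032, 0.005, 0], [0.085, 0.029, 0.032, 0.005, 0], [0.085, 0.029, 0.032, 0.005, 0], [0.085, 0.029, 0.032, 0.005, 0]]]'
python3 -m crank '[[[0.06, 0.029, 0.032, 0.006, 0], [0.05, 0.029, 0.032, 0.006, 0], [0.05, 0.029, 0.032, 0.006, 0], [0.05, 0.029, 0.032, 0.006, 0], [0.05, 0.029, 0.032, 0.006, 0]]]'
python3 - <<'E'
from h import *
go([.529,-.270,.17],1.388);print(robot.observe()['q'])
f=robot.grab_frame("wrist");save(f,"w1.png");print((-f["R"].T@f["t"]).round(4),f["R"][2].round(3))
print(proj(f,[.529,-.27,.072]))
E
```

```text
t: 2.8
tcp_pos: [0.3476, -0.3847, 0.2062]
ee_rot: [2.418, 2.005, 0.0]
wrist_force: [0.6, 0.1, -0.0]
finger_gap: 0.085
grip_force: 0.0
t: 3.3
tcp_pos: [0.5314, -0.271, 0.1761]
ee_rot: [2.418, 2.006, 0.0]
wrist_force: [0.1, 0.3, -0.0]
finger_gap: 0.0499
grip_force: 0.0
yaw 1.3852 turn -0.0028 d now [ 0.0006 -0.0026  0.0061] d after turn [ 0.0006 -0.0026  0.0061] Rz [ 2.e-04 -1.e-04 -1.e+00]
[-4.71625762e-01  3.82161843e-01  5.28373349e-02  1.24123050e+00
  5.24291268e-06  1.28475566e+00]
[ 0.5488 -0.1883  0.3181] [-0.06  -0.322 -0.945]
[275.19119077 207.88196668]
```

View pics/w1.png

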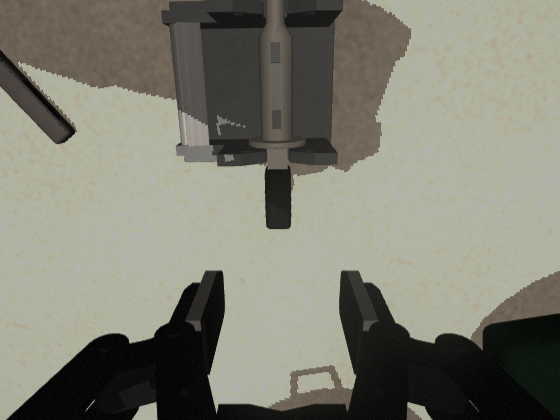

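```bash
cat >> h.py <<'E'
def tool(P,s=None):
    s=s or robot.observe();return (P-s["tcp_pos"])@Ro.from_rotvec(s["ee_rot"]).as_matrix()
def strip(Q,x0,x1,st,ymax,zlo,zhi):
    # Q: tool coords; report y edges per x-slice for tool z in range
    for x in np.arange(x0,x1,st):
        k=(abs(Q[:,0]-x)<st/2)&(abs(Q[:,1])<ymax)&(Q[:,2]>zlo)&(Q[:,2]<zhi)
        if k.sum()>3:
            y=Q[k,1];print(round(x,4),k.sum(),"y",y.min().round(4),y.max().round(4),"mid",((y.min()+y.max())/2).round(4),"z",np.median(Q[k,2]).round(4))
E
python3 - <<'E'
from h import *
f=robot.grab_frame("wrist")
P=pts(f,f["z_map"]>0);Q=tool(P);zt=robot.observe()["tcp_pos"][2]
print("zt",zt);strip(Q,-.03,.15,.008,.02,zt-.077,zt-.060)
E
```

```text
zt 0.1749024145662005
-0.014 230 y -0.0114 0.006 mid -0.0027 z 0.1037
-0.006 271 y -0.0118 0.0068 mid -0.0025 z 0.1038
0.002 271 y -0.0118 0.006 mid -0.0029 z 0.1038
0.01 282 y -0.0116 0.006 mid -0.0028 z 0.1038
0.018 290 y -0.0114 0.006 mid -0.0027 z 0.1037
0.026 312 y -0.0198 0.0175 mid -0.0012 z 0.1074
0.034 724 y -0.02 0.02 mid 0.0 z 0.1078
0.042 372 y -0.0197 0.0198 mid 0.0 z 0.1041
0.05 370 y -0.0138 0.0075 mid -0.0032 z 0.1063
0.058 390 y -0.0137 0.0075 mid -0.0031 z 0.1063
0.066 391 y -0.014 0.0075 mid -0.0033 z 0.1062
0.074 428 y -0.0139 0.0074 mid -0.0033 z 0.1063
0.082 422 y -0.0137 0.0074 mid -0.0032 z 0.1064
0.09 455 y -0.0141 0.0074 mid -0.0034 z 0.1063
0.098 458 y -0.014 0.0074 mid -0.0033 z 0.1063
0.106 467 y -0.0144 0.0074 mid -0.0035 z 0.1065
0.114 317 y -0.0128 0.0061 mid -0.0034 z 0.1092
0.122 709 y -0.0197 0.02 mid 0.0001 z 0.1089
0.13 564 y -0.02 0.02 mid 0.0 z 0.1089
```

```bash

python3 -m crank '[[[0.05, 0, -0.003, 0.03, -0.004], [0.05, 0, 0, 0.04, 0], [0.05, 0, 0, 0.035, 0], [0.04, 0, 0, 0.026, 0], [0.03, 0, 0, 0, 0]]]'
python3 - <<'E'
from h import *
f=robot.grab_frame("wrist")
P=pts(f,f["z_map"]>0);s=robot.observe();Q=tool(P,s);print(s["tcp_pos"],s["finger_gap"],s["wrist_force"])
strip(Q,.02,.11,.012,.02,s["tcp_pos"][2]-.077,s["tcp_pos"][2]-.060)
save(f,"w2.png")
go([.529,-.270,.044],1.39)
E
```

```text
t: 3.9
tcp_pos: [0.5243, -0.2708, 0.042]
ee_rot: [-2.409, -2.008, 0.004]
wrist_force: [-1.0, 0.5, 0.9]
finger_gap: 0.03
grip_force: 0.0
[ 0.52561223 -0.27142932  0.0442269 ] 0.030040007468570763 [ 0.58649392 -0.01876406  1.04571841]
0.02 1565 y -0.0044 0.0136 mid 0.0046 z -0.027
0.032 2694 y -0.02 0.02 mid 0.0 z -0.0232
0.044 3200 y -0.02 0.02 mid -0.0 z -0.0251
0.056 2237 y -0.0065 0.0153 mid 0.0044 z -0.0245
0.068 2507 y -0.0066 0.0152 mid 0.0043 z -0.0246
0.08 2811 y -0.0067 0.015 mid 0.0041 z -0.0246
0.092 3148 y -0.007 0.0148 mid 0.0039 z -0.0246
0.104 2315 y -0.007 0.0148 mid 0.0039 z -0.0244
yaw 1.3899 turn -0.0001 d now [0.002  0.0031 0.0002] d after turn [0.002  0.0031 0.0002] Rz [-0.0031  0.0016 -1.    ]
```

View pics/w2.png

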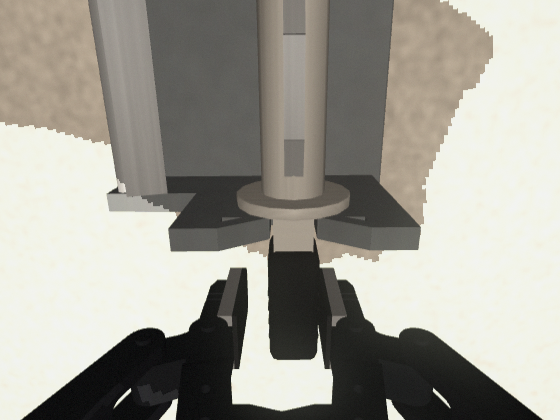

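```bash

python3 -m crank '[[[0.03, 0.001, 0.003, 0, 0], [0.03, 0, 0, 0, 0], [0.03, 0, 0, 0, 0]]]'
python3 - <<'E'
from h import *
f=robot.grab_frame("wrist")
P=pts(f,f["z_map"]>0);s=robot.observe();Q=tool(P,s);print(s["tcp_pos"],s["finger_gap"],s["wrist_force"],s["wrist_torque"])
strip(Q,.02,.11,.02,.02,s["tcp_pos"][2]-.077,s["tcp_pos"][2]-.060)
# finger centre
k=(Q[:,2]>-.03)&(abs(Q[:,0])<.009)&(abs(Q[:,1])<.03)
for z in np.arange(-.03,.005,.005):
    j=k&(abs(Q[:,2]-z)<.0025);y=Q[j,1]
    print(z.round(3),y[y<-.011].max(initial=-1).round(4),y[(y>.011)].min(initial=1).round(4),y[abs(y)<.0125].min(initial=9).round(4),y[abs(y)<.0125].max(initial=-9).round(4))
E
```

```text
t: 4.25
tcp_pos: [0.5311, -0.2717, 0.0468]
ee_rot: [2.41, 2.012, 0.002]
wrist_force: [-0.7, 0.7, -0.2]
finger_gap: 0.03
grip_force: 0.0
[ 0.53081849 -0.27157849  0.04652946] 0.030096337159914936 [ 0.13719313 -0.32673135  0.30814883] [-0.03020597  0.04694363 -0.06753169]
0.02 3348 y -0.0197 0.02 mid 0.0002 z -0.0244
0.04 4856 y -0.02 0.02 mid 0.0 z -0.0218
0.06 3632 y -0.0115 0.0102 mid -0.0007 z -0.0223
0.08 4384 y -0.0117 0.0101 mid -0.0008 z -0.0224
0.1 4256 y -0.0118 0.01 mid -0.0009 z -0.0223
-0.03 -0.0128 0.017 9.0 -9.0
-0.025 -0.0128 0.0169 -0.0094 0.0088
-0.02 -0.0128 0.0169 -0.0096 0.009
-0.015 -0.0128 0.0169 0.009 0.009
-0.01 -0.0128 0.017 9.0 -9.0
-0.005 -0.0128 0.0169 9.0 -9.0
0.0 -0.0128 0.017 9.0 -9.0
```

```bash

python3 -m crank '[[[0.024, 0.001, -0.0023, 0.003, -0.005], [0.022, 0, 0, 0, 0], [0.022, 0, 0, 0, 0]]]'
python3 - <<'E'
from h import *
f=robot.grab_frame("wrist")
P=pts(f,f["z_map"]>0);s=robot.observe();Q=tool(P,s);print(s["tcp_pos"],s["finger_gap"],s["wrist_force"],s["wrist_torque"])
strip(Q,.06,.11,.02,.02,s["tcp_pos"][2]-.077,s["tcp_pos"][2]-.060)
k=(Q[:,2]>-.03)&(abs(Q[:,0])<.009)&(abs(Q[:,1])<.03)
for z in np.arange(-.025,-.00,.01):
    j=k&(abs(Q[:,2]-z)<.0025);print(z.round(3),np.unique(Q[j,1].round(3),return_counts=True))
E
```

```text
t: 4.6
tcp_pos: [0.5278, -0.2697, 0.0422]
ee_rot: [-2.406, -2.02, 0.0]
wrist_force: [0.2, -0.3, 0.2]
finger_gap: 0.0217
grip_force: 0.0
[ 0.52796732 -0.26977896  0.04228446] 0.022112467567372774 [-0.28675295  0.78743737 -0.12162228] [-0.00856054 -0.04555861 -0.02142121]
0.06 3871 y -0.0082 0.0136 mid 0.0027 z -0.0265
0.08 4730 y -0.0082 0.0136 mid 0.0027 z -0.0266
0.1 4372 y -0.0083 0.0136 mid 0.0026 z -0.0265
-0.025 (array([-0.023, -0.022, -0.021, -0.02 , -0.019, -0.018, -0.017, -0.009,
       -0.007, -0.006, -0.005,  0.01 ,  0.011,  0.012,  0.013,  0.02 ,
        0.021,  0.022,  0.023,  0.024,  0.025,  0.026]), array([ 8, 21, 26, 21, 20, 18, 13, 56,  1, 60, 10,  3, 36, 39, 55,  6, 23,
       18, 23, 21, 17, 17]))
-0.015 (array([-0.023, -0.022, -0.021, -0.02 , -0.019, -0.018, -0.017, -0.009,
        0.013,  0.02 ,  0.021,  0.022,  0.023,  0.024,  0.025,  0.026]), array([10, 14, 16, 19, 16, 14, 10, 40,  7,  4, 17, 18, 14, 17, 19, 13]))
-0.005 (array([-0.021, -0.02 , -0.019, -0.018, -0.017, -0.009,  0.02 ,  0.021,
        0.022,  0.023,  0.024,  0.025]), array([ 3,  5,  4,  6,  2, 36,  1,  6,  3,  3,  6,  1]))
```

```bash

python3 -m crank '[[[0.018, 0, 0.0005, 0, 0], [0.014, 0, 0, 0, 0], [0.01, 0, 0, 0, 0], [0.01, 0, 0, 0, 0]]]'
```

```text
t: 5.05
tcp_pos: [0.5286, -0.27, 0.0424]
ee_rot: [2.406, 2.02, 0.0]
wrist_force: [-0.3, -0.0, 3.7]
finger_gap: 0.0171
grip_force: 58.4
```

```bash

python3 -c "
from h import *
s=robot.observe();go([0,0,0],0);print(s['tcp_pos'],s['wrist_force'],s['q'])"
python3 -m crank '[[[0.01, 0, 0, -0.005, 0], [0.01, 0, 0, -0.01, 0], [0.01, 0, 0, -0.02, 0], [0.01, 0, 0, -0.025, 0], [0.01, 0, 0, -0.03, 0]]]'
python3 -m crank '[[[0.01, 0, 0, 0, 0], [0.01, 0, 0, 0, 0]]]'
python3 - <<'E'
from h import *
s=robot.observe();print(s)
f=robot.grab_frame("wrist")
P=pts(f,f["z_map"]>0);Q=tool(P,s)
for x in np.arange(.05,.145,.01):
    k=(abs(Q[:,0]-x)<.003)&(abs(Q[:,1]-.002)<.03)&(Q[:,2]<.02)
    if k.sum(): print(x.round(3),Q[k,1].min().round(4),Q[k,1].max().round(4),Q[k,2].min().round(4),np.percentile(Q[k,2],10).round(4))
k=(abs(Q[:,1])<.03)&(Q[:,2]<.02);print("tip x",Q[k,0].max())
E
```

```text
yaw 1.3968 turn 1.3968 d now [ 0.1744 -0.5674  0.0424] d after turn [-0.5286 -0.27    0.0424] Rz [ 1.e-04 -0.e+00 -1.e+00]
[ 0.52860625 -0.26997031  0.04243373] [-0.31299322 -0.02305671  3.72114532] [-4.72205015e-01  4.73091977e-01 -1.67026864e-01  9.30559616e-01
  3.37545559e-05  1.27257929e+00]
t: 5.55
tcp_pos: [0.5281, -0.2697, 0.1332]
ee_rot: [-2.405, -2.019, 0.001]
wrist_force: [0.4, 0.2, -1.3]
finger_gap: 0.0171
grip_force: 58.6
t: 5.75
tcp_pos: [0.529, -0.2701, 0.1333]
ee_rot: [2.405, 2.019, 0.001]
wrist_force: [1.0, 0.1, -2.5]
finger_gap: 0.0173
grip_force: 58.7
{'t': 5.75, 'q': array([-4.72145011e-01,  4.00150409e-01, -3.24715763e-02,  1.13641737e+00,
        4.68229400e-05,  1.27258641e+00]), 'qvel': array([-0.00014542,  0.02156472, -0.03339016, -0.01229836, -0.0004646 ,
       -0.00140815]), 'joint_torque': array([ 7.57947987e-05, -6.74498892e+01,  3.49489474e+01,  1.69979855e-01,
        8.38124380e-02,  1.73189033e-03]), 'tcp_pos': array([ 0.52897073, -0.27011194,  0.1332713 ]), 'ee_rot': array([2.40477039e+00, 2.01906727e+00, 1.14244931e-03]), 'wrist_force': array([ 0.96451293,  0.05583275, -2.53452692]), 'wrist_torque': array([-0.02540821, -0.00885376, -0.05539097]), 'grip_force': 58.71267020702362, 'finger_gap': 0.017345808220316023}
0.05 -0.0169 0.0207 -0.0377 -0.0308
0.06 -0.009 0.0129 -0.0321 -0.0301
0.07 -0.0091 0.0127 -0.0342 -0.0326
0.08 -0.009 0.0128 -0.0341 -0.0326
0.09 -0.0091 0.0128 -0.0343 -0.0325
0.1 -0.0091 0.0131 -0.0333 -0.0309
0.11 -0.0086 0.0127 -0.0193 -0.0189
tip x 0.10729647898076843
```

```bash

python3 -m crank '[[[0.01, 0, 0, 0, -0.148], [0.01, 0, 0, 0, -0.148], [0.01, 0.03, 0, 0, 0]]]'
python3 -c "
from h import *
go([.5007,-.0366,.1],1.692)"
```

```text
t: 6.1
tcp_pos: [0.5247, -0.2419, 0.1308]
ee_rot: [-2.077, -2.356, 0.002]
wrist_force: [0.8, 1.0, -2.0]
finger_gap: 0.0172
grip_force: 58.6
yaw 1.6964 turn 0.0044 d now [0.2067 0.0019 0.0308] d after turn [0.2067 0.001  0.0308] Rz [-1.3e-03 -2.0e-04 -1.0e+00]
```

```bash

python3 -m crank '[[[0.01, 0.045, 0, 0.005, 0.004], [0.01, 0.045, 0, 0.007, 0], [0.01, 0.045, 0.001, 0.007, 0], [0.01, 0.045, 0, 0.007, 0], [0.01, 0.023, 0, 0.004, 0]]]'
python3 -m crank '[[[0.01, 0, 0, 0.03, 0], [0.01, 0, 0, 0.027, 0], [0.01, 0, 0, 0, 0], [0.01, 0, 0, 0, 0]]]'
cat >> h.py <<'E'
def axisfit(f,s):
    """spindle in tool frame from a camera: shaft edges mid and tip"""
    Q=tool(pts(f,f["z_map"]>0),s);return Q
E
python3 - <<'E'
from h import *
s=robot.observe();go([.5007,-.0366,.0424],1.692);print(s["tcp_pos"],s["wrist_force"])
f=robot.grab_frame("top");save(f,"t2.png")
R=[]
for o in robot.outline_of("roll_a","top")[:2]:
    P=pts(f,cv2.erode(o["region"].astype(np.uint8),np.ones((3,3)))>0); r=rollfit(P,P.mean(0)[:2])
    print(o["p"],r); print("  in tool",tool(np.array([[r[0][0],r[0][1],r[0][3]]]),s).round(4),)
Q=tool(pts(f,f["z_map"]>0),s)
for x in np.arange(-.02,.16,.006):
    k=(abs(Q[:,0]-x)<.003)&(abs(Q[:,1])<.025)&(Q[:,2]<.01)
    if k.sum(): print(x.round(3),k.sum(),Q[k,1].min().round(4),Q[k,1].max().round(4),((Q[k,1].min()+Q[k,1].max())/2).round(4),Q[k,2].min().round(4),np.median(Q[k,2]).round(4))
o=cv2.resize(f["image"][180:300,180:380,::-1],(800,480),interpolation=cv2.INTER_CUBIC);cv2.imwrite("pics/t2c.png",o)
E
```

```text
t: 6.6
tcp_pos: [0.4998, -0.0356, 0.1008]
ee_rot: [-2.082, -2.348, 0.002]
wrist_force: [-1.1, 0.9, -1.7]
finger_gap: 0.0176
grip_force: 58.6
t: 7.0
tcp_pos: [0.501, -0.0384, 0.0449]
ee_rot: [-2.085, -2.347, 0.002]
wrist_force: [0.1, -0.4, -1.4]
finger_gap: 0.0173
grip_force: 58.8
yaw 1.6887 turn -0.0033 d now [ 0.0019 -0.0001  0.0025] d after turn [ 0.0019 -0.0001  0.0025] Rz [-2.5e-03  3.0e-04 -1.0e+00]
[ 0.50098159 -0.03843924  0.04487432] [ 0.07722192 -0.42773317 -1.40577359]
0.97 (array([0.47253818, 0.19176564, 1.68876534, 0.06046909]), np.float64(0.0010866205146623828))
  in tool [[ 0.232  -0.0012 -0.0155]]
0.7 (array([0.47902908, 0.14183422, 1.70245936, 0.06031148]), np.float64(0.001138342865309353))
  in tool [[ 0.1816 -0.0006 -0.0153]]
-0.02 351 -0.0248 0.0248 -0.0 -0.5147 -0.4946
-0.014 359 -0.0249 0.0249 -0.0 -0.5169 -0.4951
-0.008 363 -0.025 0.0249 -0.0 -0.5202 -0.4954
-0.002 379 -0.0249 0.025 0.0 -0.5228 -0.4959
0.004 375 -0.0249 0.0248 -0.0 -0.5239 -0.5112
0.01 403 -0.025 0.025 -0.0 -0.524 -0.5116
0.016 410 -0.0249 0.0249 -0.0 -0.5244 -0.5114
0.022 449 -0.0249 0.0249 -0.
[... 278 characters left out ...]
3 -0.4613
0.064 36 -0.0101 0.0115 0.0007 -0.0349 -0.0276
0.07 33 -0.0099 0.0101 0.0001 -0.0375 -0.0274
0.076 34 -0.0092 0.011 0.0009 -0.034 -0.0277
0.082 36 -0.0103 0.0116 0.0007 -0.0356 -0.0263
0.088 34 -0.0096 0.0104 0.0004 -0.0355 -0.0271
0.094 34 -0.0102 0.0112 0.0005 -0.0353 -0.0269
0.1 36 -0.01 0.0116 0.0008 -0.0335 -0.0284
0.106 33 -0.0093 0.0108 0.0007 -0.0319 -0.0272
0.112 33 -0.0085 0.0109 0.0012 -0.0298 -0.0254
0.118 23 -0.0059 0.0079 0.001 -0.0258 -0.0232
0.124 18 -0.0049 0.0052 0.0002 -0.0247 -0.0217
0.13 18 -0.004 0.0059 0.0009 -0.0252 -0.023
0.136 19 -0.0051 0.0066 0.0008 -0.0267 -0.0225
0.142 14 -0.0028 0.0054 0.0013 -0.0233 -0.0213
0.148 3 -0.0019 0.0019 -0.0 -0.0208 -0.0203
```

View pics/t2c.png

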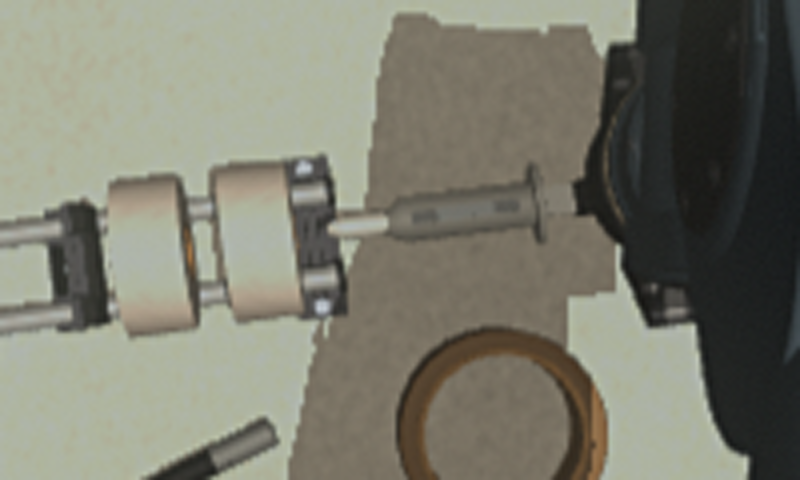

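```bash

python3 -m crank '[[[0.01, 0, 0, 0.0025, -0.006], [0.01, 0.01, 0, 0, 0], [0.01, 0.01, 0, 0, 0], [0.01, 0.01, 0, 0, 0], [0.01, 0.005, 0, 0, 0]]]'
python3 -m crank '[[[0.01, 0, 0, 0, 0], [0.01, 0, 0, 0, 0]]]'
python3 -c "
from h import *
s=robot.observe();go([.5007,-.0366,.0424],1.695);print(s['tcp_pos'],s['wrist_force'],s['wrist_torque'])"
```

```text
t: 7.6
tcp_pos: [0.4973, -0.0024, 0.043]
ee_rot: [-2.078, -2.356, -0.0]
wrist_force: [0.2, 0.3, -1.4]
finger_gap: 0.0174
grip_force: 58.9
t: 7.8
tcp_pos: [0.4975, -0.0035, 0.0429]
ee_rot: [2.079, 2.356, -0.0]
wrist_force: [-0.3, -0.2, -1.6]
finger_gap: 0.0171
grip_force: 58.9
yaw 1.6955 turn 0.0005 d now [-0.0333 -0.001   0.0005] d after turn [-0.0333 -0.001   0.0005] Rz [ 1.e-04 -1.e-04 -1.e+00]
[ 0.49752718 -0.00348435  0.04286302] [-0.29998619 -0.18819628 -1.64719659] [-0.07405018  0.01194654  0.019144  ]
```

```bash

python3 -m crank '[[[0.01, 0.005, -0.0008, 0, 0], [0.01, 0.005, 0, 0, 0], [0.01, 0.005, 0, 0, 0], [0.01, 0.005, 0, 0, 0]]]'
python3 -c "
from rig import robot;s=robot.observe();print(s['wrist_torque'])"
python3 -m crank '[[[0.01, 0.005, 0, 0, 0], [0.01, 0.005, 0, 0, 0], [0.01, 0.005, 0, 0, 0]]]'
python3 -c "
from rig import robot;s=robot.observe();print(s['wrist_torque'])"
```

```text
t: 8.2
tcp_pos: [0.4942, 0.0164, 0.0428]
ee_rot: [-2.08, -2.355, -0.0]
wrist_force: [0.0, -0.0, -0.9]
finger_gap: 0.0171
grip_force: 58.9
[-0.07161824 -0.0173344   0.01403581]
t: 8.5
tcp_pos: [0.4923, 0.0313, 0.0428]
ee_rot: [2.079, 2.355, -0.0]
wrist_force: [-0.3, -0.8, -0.9]
finger_gap: 0.0173
grip_force: 58.9
[-0.18015457 -0.06779507 -0.00730731]
```

```bash

for i in 1 2; do :; done
python3 -m crank '[[[0.01, 0.005, 0, 0, 0], [0.01, 0.005, 0, 0, 0], [0.01, 0.005, 0, 0, 0]]]'
python3 -m crank '[[[0.01, 0.005, 0, 0, 0], [0.01, 0.005, 0, 0, 0]]]'
python3 -c "
from rig import robot;s=robot.observe();print(s['wrist_torque'],s['wrist_force'])"
```

```text
t: 8.8
tcp_pos: [0.4905, 0.0461, 0.0429]
ee_rot: [2.08, 2.355, 0.0]
wrist_force: [0.5, -1.7, -0.9]
finger_gap: 0.0171
grip_force: 59.0
t: 9.0
tcp_pos: [0.4892, 0.056, 0.0428]
ee_rot: [2.08, 2.355, -0.0]
wrist_force: [0.6, -2.3, -0.2]
finger_gap: 0.017
grip_force: 59.0
[-0.43905705 -0.03334036  0.0164258 ] [ 0.57813703 -2.34489792 -0.23142991]
```

```bash

python3 -m crank '[[[0.01, 0.005, 0, 0, 0], [0.01, 0.005, 0, 0, 0]]]'
python3 -m crank '[[[0.01, 0.005, 0, 0, 0], [0.01, 0.005, 0, 0, 0]]]'
cat > m.py <<'E'
from h import *
s=robot.observe();print(s["wrist_torque"].round(2),s["wrist_force"].round(2))
f=robot.grab_frame("top")
for o in robot.outline_of("roll_a","top")[:3]:
    P=pts(f,cv2.erode(o["region"].astype(np.uint8),np.ones((3,3)))>0)
    if len(P)<50: continue
    r=rollfit(P,P.mean(0)[:2]);print(o["p"],r[0].round(4),r[1].round(4),"tool",tool(np.array([[r[0][0],r[0][1],r[0][3]]]),s).round(4))
E
python3 m.py
```

```text
t: 9.2
tcp_pos: [0.488, 0.0656, 0.0428]
ee_rot: [2.08, 2.354, -0.001]
wrist_force: [0.3, -3.9, -0.6]
finger_gap: 0.017
grip_force: 59.0
t: 9.4
tcp_pos: [0.4867, 0.0756, 0.0427]
ee_rot: [2.08, 2.354, -0.001]
wrist_force: [1.1, -5.2, -1.2]
finger_gap: 0.0173
grip_force: 59.0
[-1.11 -0.16  0.03] [ 1.05 -5.19 -1.2 ]
0.9 [0.4754 0.1697 1.6877 0.0612] 0.0012 tool [[ 0.0947  0.0004 -0.0185]]
0.9 [0.4712 0.2022 1.6983 0.0615] 0.0012 tool [[ 0.1275  0.0002 -0.0188]]
```

```bash

python3 -m crank '[[[0.01, 0.005, 0, 0, 0], [0.01, 0.005, 0, 0, 0]]]'
python3 -m crank '[[[0.01, 0.005, 0, 0, 0], [0.01, 0.005, 0, 0, 0]]]'
python3 m.py
```

```text
t: 9.7
tcp_pos: [0.4854, 0.0855, 0.0427]
ee_rot: [-2.08, -2.354, 0.001]
wrist_force: [0.3, -4.7, -2.8]
finger_gap: 0.0173
grip_force: 58.8
t: 9.9
tcp_pos: [0.4841, 0.0957, 0.0427]
ee_rot: [-2.08, -2.355, 0.001]
wrist_force: [-0.4, -3.8, -4.3]
finger_gap: 0.0171
grip_force: 58.6
[-1.07 -0.15 -0.  ] [-0.44 -3.77 -4.32]
0.98 [0.4713 0.2034 1.7536 0.0608] 0.0012 tool [[ 0.1084  0.0005 -0.0181]]
```

```bash

python3 -m crank '[[[0.01, 0.004, 0, 0, 0], [0.01, 0.002, 0, 0, 0], [0.01, 0, 0, 0, 0]]]'
python3 -m crank '[[[0.01, 0.001, 0, 0, 0], [0.01, 0.001, 0, 0, 0]]]'
python3 -m crank '[[[0.01, 0.001, 0, 0, 0], [0.01, 0, 0, 0, 0]]]'
```

```text
t: 10.3
tcp_pos: [0.4835, 0.1017, 0.0428]
ee_rot: [-2.079, -2.355, -0.0]
wrist_force: [0.6, -1.9, -4.5]
finger_gap: 0.0172
grip_force: 58.5
t: 10.5
tcp_pos: [0.4833, 0.1033, 0.0428]
ee_rot: [-2.08, -2.355, 0.0]
wrist_force: [0.9, -3.1, -5.9]
finger_gap: 0.0171
grip_force: 58.5
t: 10.7
tcp_pos: [0.4832, 0.1044, 0.0428]
ee_rot: [-2.079, -2.355, -0.0]
wrist_force: [0.9, -2.7, -5.3]
finger_gap: 0.0171
grip_force: 58.5
```

```bash
python3 - <<'E'
from h import *
f=robot.grab_frame("top");save(f,"t3.png");g=robot.grab_frame("scene")
o=cv2.vconcat([cv2.resize(f["image"][190:290,180:330,::-1],(450,300),interpolation=2),cv2.resize(g["image"][160:260,250:400,::-1],(450,300),interpolation=2)])
cv2.imwrite("pics/t3c.png",o)
E
```

```text
(no output)
```

View pics/t3c.png

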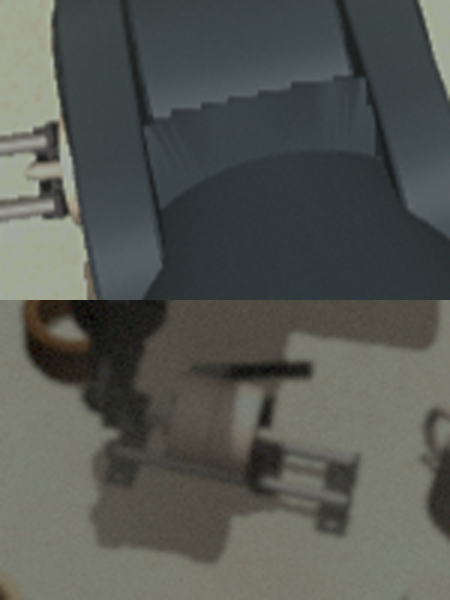

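```bash

python3 -m crank '[[[0.01, 0.001, 0, 0, 0], [0.01, 0.001, 0, 0, 0]]]'
python3 -m crank '[[[0.01, 0.001, 0, 0, 0], [0.01, 0, 0, 0, 0]]]'
python3 -m crank '[[[0.01, 0.001, 0, 0, 0], [0.01, 0, 0, 0, 0]]]'
python3 - <<'E'
from h import *
s=robot.observe();f=robot.grab_frame("wrist");Q=tool(pts(f,f["z_map"]>0),s)
k=(abs(Q[:,1])<.035)&(Q[:,0]>.03)&(Q[:,0]<.12)&(Q[:,2]<-.03)
h,e=np.histogram(Q[k,0],np.arange(.03,.121,.004));print(h)
k2=k&(Q[:,2]>-.055)
for z in np.arange(-.056,-.03,.004):
    j=k&(abs(Q[:,2]-z)<.002);print(z.round(3),j.sum(),np.percentile(Q[j,0],[1,10,50,90]).round(4) if j.sum() else 0)
cv2.imwrite("pics/w4.png",f["image"][:,:,::-1])
E
```

```text
t: 11.0
tcp_pos: [0.483, 0.1063, 0.0428]
ee_rot: [-2.08, -2.355, -0.0]
wrist_force: [-0.5, -3.6, -6.1]
finger_gap: 0.0171
grip_force: 58.5
t: 11.2
tcp_pos: [0.4828, 0.1075, 0.0428]
ee_rot: [-2.079, -2.355, -0.0]
wrist_force: [0.8, -2.7, -6.4]
finger_gap: 0.0167
grip_force: 58.5
t: 11.4
tcp_pos: [0.4827, 0.1081, 0.0428]
ee_rot: [2.079, 2.354, -0.001]
wrist_force: [1.2, -5.1, -5.4]
finger_gap: 0.0173
grip_force: 58.6
[   0    0    0    0 1309 3229 3376 3498 3644 3784 3923 4111 4262 4467
 4644 4901 5084 3702  156    0    0    0]
-0.056 18025 [0.0489 0.0537 0.0744 0.0951]
-0.052 18088 [0.049  0.0564 0.0802 0.097 ]
-0.048 8754 [0.0489 0.0558 0.0795 0.0974]
-0.044 4415 [0.0487 0.0551 0.0792 0.098 ]
-0.04 3084 [0.049  0.0561 0.0807 0.0988]
-0.036 1193 [0.049  0.056  0.0807 0.0996]
-0.032 531 [0.0492 0.056  0.0811 0.0996]
```

View pics/w4.png

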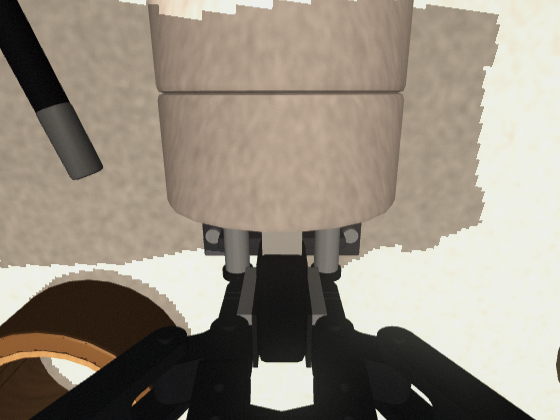

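```bash

python3 -m crank '[[[0.01, 0.001, 0, 0, 0], [0.01, 0, 0, 0, 0]]]'
python3 -m crank '[[[0.01, 0.001, 0, 0, 0], [0.01, 0, 0, 0, 0]]]'
```

```text
t: 11.65
tcp_pos: [0.4826, 0.1087, 0.0427]
ee_rot: [2.079, 2.354, -0.002]
wrist_force: [1.6, -6.8, -7.4]
finger_gap: 0.0171
grip_force: 58.6
t: 11.85
tcp_pos: [0.4824, 0.1091, 0.0426]
ee_rot: [2.079, 2.353, -0.003]
wrist_force: [1.0, -9.9, -7.7]
finger_gap: 0.0172
grip_force: 58.6
```

```bash
cat > w.py <<'E'
from h import *
s=robot.observe();f=robot.grab_frame("wrist");Q=tool(pts(f,f["z_map"]>0),s)
print(s["wrist_force"].round(2))
k=(abs(Q[:,1]-.002)<.03)&(Q[:,0]>.03)&(Q[:,0]<.12)&(Q[:,2]<-.035)&(Q[:,2]>-.06)
print("front",np.percentile(Q[k,0],[.5,1]).round(4))
g=cv2.cvtColor(f["image"],cv2.COLOR_RGB2GRAY).astype(int)
c=g[60:130,200:360].mean(1);i=c[5:-5].argmin()+65
print("gap row",i,g[i-4:i+5,200:360].mean(1).round(0))
Pz=np.zeros(g.shape+(3,));m=f["z_map"]>0;Pz[m]=Q
for r in range(i-3,i+4): print(r,np.median(Pz[r,275:290],0).round(4))
E
python3 w.py
```

```text
[ 1.02 -9.89 -7.67]
front [0.0481 0.0485]
gap row 94 [154. 153. 123.  88.  81.  98. 112. 152. 163.]
91 [ 0.082   0.0019 -0.0552]
92 [ 0.0817  0.0019 -0.0547]
93 [ 0.0815  0.0019 -0.0541]
94 [ 0.0813  0.0019 -0.0535]
95 [ 0.0811  0.0019 -0.054 ]
96 [ 0.0809  0.0019 -0.0543]
97 [ 0.0807  0.0019 -0.0549]
```

```bash

python3 -m crank '[[[0.01, -0.001, 0, 0, 0], [0.01, -0.0005, 0, -0.001, 0], [0.01, 0, 0, -0.004, 0], [0.01, 0, 0, -0.005, 0], [0.01, 0, 0, 0, 0]]]'
python3 w.py
```

```text
t: 12.4
tcp_pos: [0.4827, 0.1086, 0.0534]
ee_rot: [2.079, 2.355, -0.0]
wrist_force: [0.1, -5.1, -6.0]
finger_gap: 0.0173
grip_force: 58.8
[ 0.08 -5.06 -6.03]
front [0.0481 0.0485]
gap row 94 [154. 152. 129.  91.  80.  97. 111. 148. 161.]
91 [ 0.082   0.0017 -0.0552]
92 [ 0.0817  0.0017 -0.0548]
93 [ 0.0815  0.0019 -0.0543]
94 [ 0.0813  0.0019 -0.054 ]
95 [ 0.081   0.0019 -0.0536]
96 [ 0.0808  0.0019 -0.0542]
97 [ 0.0807  0.0019 -0.0551]
```

```bash

python3 -m crank '[[[0.01, -0.001, 0, -0.002, 0], [0.01, 0, 0, -0.02, 0], [0.01, 0, 0, -0.03, 0], [0.01, 0, 0, -0.04, 0], [0.01, 0, 0, -0.03, 0]]]'
python3 -m crank '[[[0.01, 0, 0, 0, 0], [0.01, 0, 0, 0, 0]]]'
python3 w.py
python3 -c "
from h import *
go([.5286,-.27,.16],1.3968)"
```

```text
t: 12.95
tcp_pos: [0.4832, 0.1087, 0.1775]
ee_rot: [-2.079, -2.355, -0.005]
wrist_force: [1.4, -0.7, -3.5]
finger_gap: 0.0169
grip_force: 59.2
t: 13.15
tcp_pos: [0.4831, 0.1084, 0.1752]
ee_rot: [2.079, 2.355, 0.003]
wrist_force: [-0.2, -0.0, -3.3]
finger_gap: 0.017
grip_force: 59.2
[-0.22 -0.02 -3.32]
front [0.0478 0.0482]
gap row 95 [141. 139. 111.  80.  75.  88.  99. 125. 146.]
92 [ 0.0817  0.0016 -0.0557]
93 [ 0.0815  0.0019 -0.0552]
94 [ 0.0813  0.0019 -0.0543]
95 [ 0.0811  0.0019 -0.0541]
96 [ 0.0808  0.0019 -0.0543]
97 [ 0.0806  0.0019 -0.0547]
98 [ 0.0805  0.0019 -0.0557]
yaw 1.6951 turn 0.2983 d now [-0.3809 -0.001   0.0139] d after turn [-0.3644  0.111   0.0142] Rz [-6.e-04  8.e-04 -1.e+00]
```

```bash

python3 -m crank '[[[0.01, -0.02, 0, 0, 0], [0.01, -0.035, 0, 0, 0], [0.01, -0.04, 0, 0, 0], [0.01, -0.04, 0, 0, 0], [0.01, -0.04, 0, 0, 0]]]'
python3 -m crank '[[[0.01, -0.04, 0, 0, 0], [0.01, -0.04, 0, 0, 0], [0.01, -0.04, 0, 0, 0], [0.01, -0.04, 0, 0, 0.05], [0.01, -0.03, 0, 0, 0.08]]]'
python3 -m crank '[[[0.01, -0.015, 0, 0, 0.1], [0.01, 0, 0, 0, 0.068], [0.01, 0, 0, 0, 0], [0.01, 0, 0, 0, 0]]]'
python3 -c "
from h import *
go([.5286,-.27,.1],1.3968)"
```

```text
t: 13.7
tcp_pos: [0.5036, -0.0669, 0.1731]
ee_rot: [-2.077, -2.353, 0.001]
wrist_force: [0.4, -0.3, -2.9]
finger_gap: 0.0172
grip_force: 59.2
t: 14.2
tcp_pos: [0.5259, -0.2564, 0.1726]
ee_rot: [-2.23, -2.21, 0.001]
wrist_force: [0.2, -0.2, -3.5]
finger_gap: 0.017
grip_force: 59.1
t: 14.6
tcp_pos: [0.5258, -0.269, 0.1734]
ee_rot: [-2.402, -2.021, 0.001]
wrist_force: [-0.5, 1.1, -3.7]
finger_gap: 0.0169
grip_force: 59.2
yaw 1.399 turn 0.0022 d now [-0.0006  0.0031  0.0734] d after turn [-0.0005  0.0029  0.0734] Rz [-0.0019  0.0015 -1.    ]
```

```bash

python3 -m crank '[[[0.01, -0.0005, 0.0029, 0.03, 0.002], [0.01, 0, 0, 0.025, 0], [0.01, 0, 0, 0.01, 0], [0.01, 0, 0, 0, 0], [0.01, 0, 0, 0, 0]]]'
python3 - <<'E'
from h import *
s=robot.observe();print(s["tcp_pos"],s["wrist_force"],s["wrist_torque"])
go([.5286,-.27,.0424],1.3968)
f=robot.grab_frame("top")
o=cv2.resize(f["image"][150:270,340:480,::-1],(700,600),interpolation=2);cv2.imwrite("pics/t5.png",o)
Q=tool(pts(f,f["z_map"]>0),s)
for x in np.arange(.118,.152,.004):
    k=(abs(Q[:,0]-x)<.002)&(abs(Q[:,1])<.025)&(Q[:,2]<.01)
    if k.sum(): print(x.round(3),k.sum(),Q[k,1].min().round(4),Q[k,1].max().round(4),Q[k,2].min().round(4),np.median(Q[k,2]).round(4))
E
```

```text
t: 15.1
tcp_pos: [0.5295, -0.2704, 0.1105]
ee_rot: [2.407, 2.019, 0.001]
wrist_force: [0.6, -0.8, -3.8]
finger_gap: 0.017
grip_force: 59.1
[ 0.5295093  -0.27041103  0.11052381] [ 0.59478111 -0.81979075 -3.79435062] [-0.31509469  0.0524736  -0.0203653 ]
yaw 1.3958 turn -0.001 d now [ 0.0002 -0.001   0.0681] d after turn [ 0.0002 -0.001   0.0681] Rz [ 5.e-04 -1.e-04 -1.e+00]
0.118 171 -0.0249 0.025 -0.0587 -0.0386
0.122 13 -0.004 0.0054 -0.025 -0.0219
0.126 15 -0.0049 0.0064 -0.0257 -0.023
0.13 13 -0.0051 0.0058 -0.0258 -0.0231
0.134 15 -0.0043 0.0051 -0.0256 -0.0227
0.138 17 -0.0049 0.0065 -0.0262 -0.022
0.142 11 -0.0033 0.0037 -0.0239 -0.0211
0.146 10 -0.002 0.0033 -0.0246 -0.0199
```

View pics/t5.png

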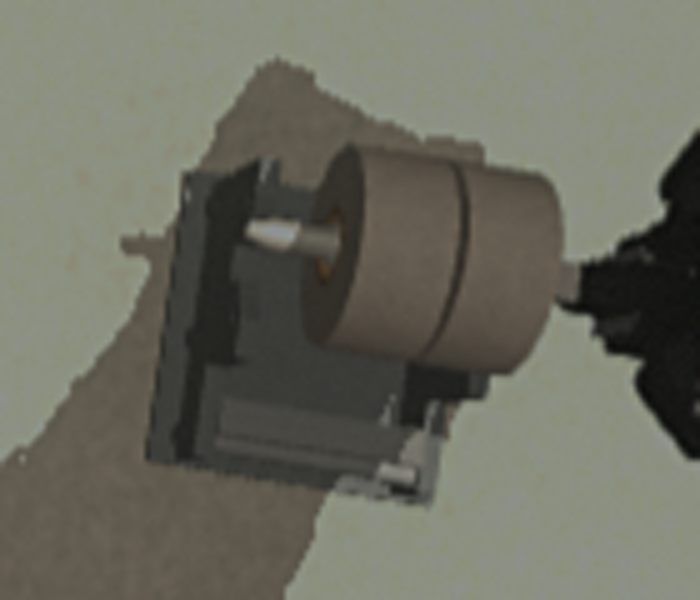

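```bash

python3 -m crank '[[[0.01, 0, -0.0009, 0.012, -0.001], [0.01, 0, 0, 0.012, 0], [0.01, 0, 0, 0.012, 0], [0.01, 0, 0, 0.01, 0], [0.01, 0, 0, 0, 0]]]'
python3 -c "
from h import *
print(robot.observe()['wrist_torque']);go([.5286,-.27,.0424],1.3968)"
```

```text
t: 15.65
tcp_pos: [0.5271, -0.2698, 0.0617]
ee_rot: [-2.405, -2.017, 0.002]
wrist_force: [-0.8, -0.4, -2.9]
finger_gap: 0.0169
grip_force: 59.1
[-0.23978814  0.06839278  0.00453198]
yaw 1.3958 turn -0.001 d now [0.0001 0.0016 0.0193] d after turn [0.0001 0.0015 0.0193] Rz [-0.0029  0.0016 -1.    ]
```

```bash

python3 -m crank '[[[0.01, 0, 0, 0.006, 0], [0.01, 0, 0, 0, 0], [0.01, 0, 0, 0, 0]]]'
python3 -c "
from h import *
print(robot.observe()['wrist_torque']);go([.5286,-.27,.0424],1.3968)"
```

```text
t: 15.95
tcp_pos: [0.5284, -0.2704, 0.0579]
ee_rot: [2.407, 2.019, 0.0]
wrist_force: [-0.6, 0.5, -2.7]
finger_gap: 0.017
grip_force: 59.1
[-0.32159126  0.05304599 -0.01460742]
yaw 1.3958 turn -0.001 d now [0.0005 0.0001 0.0155] d after turn [0.0005 0.0001 0.0155] Rz [ 2.e-04 -0.e+00 -1.e+00]
```

Settled right over the seat; lower slowly.

```bash

python3 -m crank '[[[0.01, 0.0005, 0, 0.003, -0.001], [0.01, 0, 0, 0.003, 0], [0.01, 0, 0, 0.003, 0], [0.01, 0, 0, 0, 0]]]'
python3 -m crank '[[[0.01, 0, 0, 0.002, 0], [0.01, 0, 0, 0.0015, 0], [0.01, 0, 0, 0, 0]]]'
python3 -m crank '[[[0.01, 0, 0, 0.001, 0], [0.01, 0, 0, 0, 0]]]'
python3 -m crank '[[[0.01, 0, 0, 0.001, 0], [0.01, 0, 0, 0, 0], [0.01, 0, 0, 0, 0]]]'
python3 -c "
from h import *
print(robot.observe()['wrist_torque']);go([.5286,-.27,.0424],1.3968)"
```

```text
t: 16.35
tcp_pos: [0.528, -0.2697, 0.0483]
ee_rot: [-2.405, -2.02, 0.0]
wrist_force: [0.6, -0.8, -2.9]
finger_gap: 0.0172
grip_force: 59.1
t: 16.65
tcp_pos: [0.5282, -0.2698, 0.0451]
ee_rot: [-2.406, -2.02, 0.0]
wrist_force: [0.0, -0.7, -3.7]
finger_gap: 0.0173
grip_force: 59.1
t: 16.85
tcp_pos: [0.5283, -0.2699, 0.0442]
ee_rot: [-2.406, -2.02, -0.0]
wrist_force: [-0.6, -0.1, -3.6]
finger_gap: 0.0169
grip_force: 59.1
t: 17.15
tcp_pos: [0.5283, -0.2699, 0.0433]
ee_rot: [-2.406, -2.02, -0.0]
wrist_force: [-0.5, -0.4, -4.2]
finger_gap: 0.0172
grip_force: 59.1
[-0.29390131  0.0783809   0.00876841]
yaw 1.3968 turn -0.0 d now [-0.0001  0.0003  0.0009] d after turn [-0.0001  0.0003  0.0009] Rz [-0.e+00  1.e-04 -1.e+00]
```

```bash

python3 -m crank '[[[0.01, 0, 0, 0.0005, 0], [0.01, 0, 0, 0, 0]]]'
python3 -m crank '[[[0.01, 0, 0, 0.0005, 0], [0.01, 0, 0, 0, 0]]]'
python3 -m crank '[[[0.01, 0, 0, 0.0003, 0], [0.01, 0, 0, 0, 0]]]'
```

```text
t: 17.35
tcp_pos: [0.5284, -0.2699, 0.0428]
ee_rot: [-2.406, -2.02, -0.0]
wrist_force: [-0.5, -1.1, -2.9]
finger_gap: 0.0175
grip_force: 59.2
t: 17.55
tcp_pos: [0.5284, -0.2699, 0.0425]
ee_rot: [2.406, 2.02, 0.0]
wrist_force: [-0.7, -0.4, 0.2]
finger_gap: 0.017
grip_force: 59.8
t: 17.75
tcp_pos: [0.5285, -0.2699, 0.0425]
ee_rot: [2.406, 2.02, 0.001]
wrist_force: [-2.1, 0.7, 3.2]
finger_gap: 0.0167
grip_force: 60.3
```

```bash

python3 -m crank '[[[0.02, 0, 0, 0, 0], [0.026, 0, 0, 0, 0], [0.03, 0, 0, 0, 0], [0.03, 0, 0, 0, 0]]]'
python3 -m crank '[[[0.034, 0, 0, -0.01, 0], [0.034, 0, 0, -0.03, 0], [0.04, 0, 0, -0.03, 0], [0.04, 0, 0, -0.04, 0], [0.04, 0, 0, -0.04, 0]]]'
python3 -m crank '[[[0.04, -0.05, 0, -0.03, 0], [0.04, -0.05, 0, 0, 0], [0.04, -0.05, 0, 0, 0], [0.04, 0, 0, 0, 0], [0.04, 0, 0, 0, 0]]]'
python3 - <<'E'
from h import *
f=robot.grab_frame("top");g=robot.grab_frame("wrist")
T=np.array([.5286,-.27,.0424]);c,n=np.cos(1.3968),np.sin(1.3968);R=np.array([[c,n,0],[n,-c,0],[0,0,-1]]).T
for nm,F in (("top",f),("wrist",g)):
    Q=(pts(F,F["z_map"]>0)-T)@R
    print(nm)
    for x in list(np.arange(-.018,.045,.008))+list(np.arange(.118,.15,.004)):
        k=(abs(Q[:,0]-x)<.002)&(abs(Q[:,1]-.001)<.014)&(Q[:,2]<.005)&(Q[:,2]>-.033)
        if k.sum(): print(x.round(3),k.sum(),Q[k,1].min().round(4),Q[k,1].max().round(4),Q[k,2].min().round(4),np.median(Q[k,2]).round(4))
    k=(abs(Q[:,1])<.03)&(Q[:,2]<-.045);print("rolls x",np.percentile(Q[k,0],[.5,99.5]),"top z",42.4-1000*np.percentile(Q[k,2],1))
o=cv2.hconcat([cv2.resize(f["image"][160:250,360:465,::-1],(400,343),interpolation=2),cv2.resize(g["image"][:,:,::-1],(400,343),interpolation=3)]);cv2.imwrite("pics/t6.png",o)
E
```

```text
t: 18.15
tcp_pos: [0.5284, -0.2699, 0.0419]
ee_rot: [-2.406, -2.02, -0.0]
wrist_force: [0.4, -0.6, -1.0]
finger_gap: 0.0302
grip_force: 0.0
t: 18.65
tcp_pos: [0.528, -0.2697, 0.1941]
ee_rot: [-2.406, -2.02, -0.0]
wrist_force: [0.5, -1.0, 0.2]
finger_gap: 0.0398
grip_force: 0.0
t: 19.15
tcp_pos: [0.5029, -0.4116, 0.2178]
ee_rot: [-2.408, -2.017, -0.0]
wrist_force: [-0.9, 0.3, 0.4]
finger_gap: 0.0401
grip_force: 0.0
top
-0.018 3 -0.0018 0.0016 -0.0302 -0.0294
-0.01 22 -0.0085 0.0088 -0.0328 -0.03
-0.002 22 -0.0086 0.0096 -0.0323 -0.0294
0.006 20 -0.0084 0.008 -0.0323 -0.0299
0.014 21 -0.0085 0.0087 -0.0327 -0.0294
0.022 24 -0.0083 0.009 -0.0317 -0.0295
0.03 20 -0.0125 0.0102 -0.0289 -0.0254
0.118 30 -0.0123 0.0147 -0.0327 -0.0242
0.122 19 -0.0119 0.0141 -0.0288 -0.0247
0.126 25 -0.0125 0.0142 -0.0289 -0.0243
0.13 58 -0.0129 0.015 -0.0284 -0.0204
0.134 12 -0.0047 0.0053 -0.0248 -0.0223
0.138 11 -0.0042 0.0042 -0.0266 -0.0233
0.142 11 -0.0038 0.0038 -0.025 -0.0223
0.146 7 -0.0024 0.0035 -0.0223 -0.0202
rolls x [0.04764819 0.69587973] top z 152.83383502325418
wrist
-0.018 115 -0.0063 0.0098 -0.0286 -0.0213
-0.01 168 -0.0066 0.0102 -0.0312 -0.0288
rolls x [-0.29115643 -0.12474728] top z 300.28534089887927
```

View pics/t6.png

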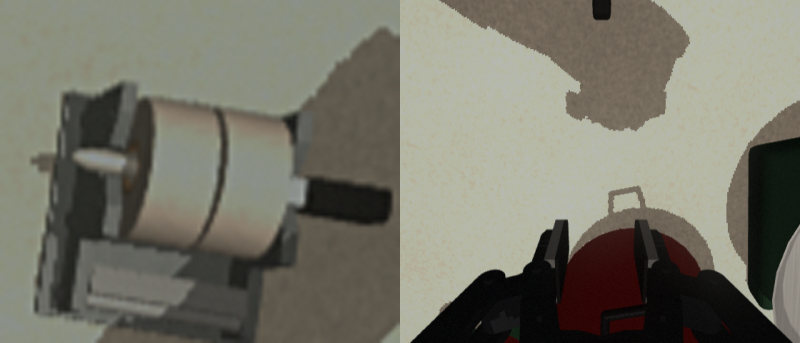

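```bash
python3 - <<'E'
from h import *
f=robot.grab_frame("top")
T=np.array([.5286,-.27,.0424]);c,n=np.cos(1.3968),np.sin(1.3968);R=np.array([[c,n,0],[n,-c,0],[0,0,-1]]).T
Q=(pts(f,f["z_map"]>0)-T)@R
k=(abs(Q[:,1])<.03)&(Q[:,2]<-.042)&(Q[:,2]>-.07)&(Q[:,0]>.02)&(Q[:,0]<.15)
print(np.sort(Q[k,0])[[0,3,10,-10,-3,-1]].round(4))
for x in np.arange(.044,.12,.002):
    j=k&(abs(Q[:,0]-x)<.001)&(abs(Q[:,1])<.01)
    if j.sum(): print(x.round(3),j.sum(),np.median(Q[j,2]).round(4),end=" | ")
for nme in ["tape_brown","tape_clear","screw_box","spray_can","pen_mug","marker"]:
    o=robot.outline_of(nme,"top")
    if o: print(nme,o[0]["p"],o[0]["extent"])
E
```

```text
[0.0466 0.047  0.0477 0.1175 0.1176 0.1178]
0.046 3 -0.0557 | 0.048 9 -0.0564 | 0.05 8 -0.0567 | 0.052 11 -0.0577 | 0.054 11 -0.0576 | 0.056 11 -0.0575 | 0.058 12 -0.0573 | 0.06 12 -0.0568 | 0.062 10 -0.0571 | 0.064 13 -0.0572 | 0.066 10 -0.0575 | 0.068 7 -0.0572 | 0.07 15 -0.0578 | 0.072 9 -0.0571 | 0.074 12 -0.0579 | 0.076 15 -0.0575 | 0.078 6 -0.0568 | 0.08 23 -0.055 | 0.082 4 -0.0543 | 0.084 4 -0.0578 | 0.086 12 -0.0573 | 0.088 13 -0.057 | 0.09 11 -0.0578 | 0.092 8 -0.0564 | 0.094 13 -0.057 | 0.096 11 -0.0566 | 0.098 10 -0.0571 | 0.1 11 -0.057 | 0.102 10 -0.0567 | 0.104 13 -0.0568 | 0.106 12 -0.0569 | 0.108 10 -0.057 | 0.11 11 -0.0567 | 0.112 12 -0.0564 | 0.114 8 -0.0552 | 0.116 24 -0.0541 | 0.118 9 -0.0527 | tape_brown 0.7 [278.5, 262.2, 329.1, 314.2]
tape_clear 0.56 [255.3, 103.8, 307.0, 155.5]
screw_box 0.7 [182.8, 116.8, 243.9, 164.3]
spray_can 0.94 [83.7, 140.0, 134.7, 182.0]
pen_mug 0.92 [79.3, 247.4, 139.4, 291.3]
marker 0.95 [199.7, 284.9, 250.0, 314.4]
```

```bash
python3 -c "
from rig import robot
print(robot.finish_job())"
```

```text
the job is handed in; nothing more can be done
None
```

The dispenser is reloaded and the job is handed in, with no verdict returned: both rolls are packed together against the collar to about 1 mm as the cameras read it, and both spindle ends sit at their seated heights in the slots. The push peaked at about 10 N, the arm was clear, about 19 s were used, and no other items were touched; the box cutter wasn't re-checked at the end.

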